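# Nest the parts-washing pots, handles apart

## Task

Put the bench's parts-washing pots away as a nest: pick up the narrow pot with the red handle and lower it upright, without dropping it, into the low pan with the yellow handle until it stands on the pan's floor, turned so that its red handle points to the side opposite the pan's yellow handle. Leave the pan where it stands, leave the wide pot with the blue handle alone, and let go.

Things in the scene. Friction and masses are not known exactly. Their poses are not given: they have to be found in the camera images.
- cup_center (a point): Narrow loose aluminium pot, red handle, about 0.2 kg, upright: round, 56 mm outside, 80 tall, wall 3. Point: on its axis, 40 mm above its underside; x towards its handle, z up. Handle: level bar 70 mm up, out to 126 mm from the axis, grip 16 thick. Can be gripped across the body, fingers either side of the handle; 60 mm up or more, the fingertips clear the pan's rim when nested.
- cup_handle (a point): Point on the narrow pot's red handle, 90 mm out from the pot's axis along its x axis and 70 mm above its underside. Axes as those of the pot.
- pan_floor (a point): Low loose aluminium pan, yellow handle, 0.65 kg: round, 96 mm outside, 88 inside, rim 45 above the bench. Point: centre of its inner floor, 5 mm above the bench; x towards its handle, z up. The handle rises from the wall to 74 mm high at 84 mm from the axis and ends at 143 mm, 90 high. The narrow pot's handle passes over the rim but strikes this handle if both point the same way.
- wide_center (a point): Wide loose aluminium pot, blue handle, 0.55 kg, a bystander too wide for the pan: 116 mm across, 70 tall. Its level handle, 62 mm up, reaches 138 mm from its axis along its x axis. Point: on its axis, 35 mm above its underside. The three pots swap places from start to start.
Things that resemble listed ones, but are neither listed nor needed, are in the scene too. Leave any purple or turquoise look-alike of the part that bears pan_floor alone.

How it is judged:
By the outcome, as a careful person would: the job done as asked, in the order asked, and still so for the second after the job is handed in, with the robot touching nothing.
It also fails if it takes over 42 s, if anything falls off the work surface, if the arm or the gripper's body presses on something with over 40 N, if the wrist force passes 120 N, or if a joint passes its speed limit or range.

## Robot

A 6-joint arm with a two-finger parallel gripper is mounted at the origin on the work surface. World frame = base frame: x ahead of the robot, y to its left, z up, the work surface at z = 0. Lengths are in m, angles in rad, forces in N, time in s.
With the tool pointing down it reaches from about 0.375 to 0.75 m from the base axis. Payload 9 kg.
Tool frame: the origin (TCP) lies at the very end of the fingers, on their centre line; the grasp point (between the pads) lies 19 mm behind it (ctrl.pinch_z is the y of the grasp point in the tool frame, in m); y points along the fingers, z is the direction in which the jaws open and shut, and the axes are right-handed (so a half turn about y gives the same grasp; the last joint's range is limited). The gripper opens to 85 mm and grips with 20 to 120 N. Pads are 22 mm wide; open, the fingers measure 114 mm over their backs; the gripper's body (76 mm by 85 mm) begins 54 mm behind the grasp point. The pads swing forward as they close: fully open they stand 13 mm farther back than shut.
Start: joints at [0.904, 0.104, 0.097, 1.564, 0, 1.353], TCP at [0.26, 0.541, 0.231] pointing down, gripper open.
Joint ranges: [-2.99, 2.99], [-0.84, 1.86], [-1.1, 1.16], [-1.84, 2.11], [-1.51, 1.56], [-3.14, 3.14]. Speed limits (rad/s): [2.22, 2.22, 2.57, 3.14, 3.14, 3.14].

## Interface

Orientations are given as a unit quaternion [x, y, z, w].
In Python, from rig import ctrl, capture gives the robot as it stands.
- The arm moves only by the tool servo_tool, never from a script. Its argument "increments" is text: rows parted by semicolons, each of 7 numbers parted by spaces: the shift along the tool's x, y, z in mm, then the turn, a rotation vector about the tool's x, y, z in rad, then the opening, from 0 (shut) to 1 (fully open). A call has 1 to 12 rows; each row shifts and turns the pose as measured when the row begins, along the tool's axes as they then stand; what a row does not reach is not made up. A row lasts 1/8 s, in which the tool goes at most 62.5 mm and 10.7 degrees, less where a joint would pass 70% of its speed; a pose out of reach is approached as far as the arm can. A call is refused whole if a number of a shift passes 62.5 or a number of a turn 0.188, either way. A call with a gripper value outside its range is refused whole. The fingers move at their own pace and stop on an object; the grip force is fixed at half the most. Time passes only in rows, so rows that do not move let the fingers close. It gives the time, the measured TCP pose, the force and the opening at its end, in the units of the state.
- ctrl.read_state(): the state, without advancing time (a new reading comes with each control period).
- capture(name): name is "scene" or "top" or "wrist"; returns a dict with "image" (400x640x3 uint8, blue, green, red), "fx", "fy", "cx", "cy" (pixels), "rvec" (rotation vector, rad) and "tvec" (3), from world to camera coordinates, as OpenCV has them. Camera axes: x right, y down, z forward; pixel columns grow to the right and rows downward; lengths in m; the calibration is good to about 2 mm. A picture is of the moment at which its call begins. There is no depth.
- ctrl.close_job(): hands the job in, once; it reports no verdict.
The state is a dict: "clock": time; "joints": joint angles; "joint_vel": joint speeds; "effort": joint torques, N m; "position": TCP position; "tool_rot": TCP orientation; "contact_force": force on the tool from outside, world axes, zero at the start; "torque": the same for the moment, N m; "opening": finger opening in m.
Only numpy, scipy, OpenCV 4.12 (cv2) and the standard library are available. Lean on these libraries where they do the work, as an engineer would, in place of code of your own. Each camera call takes 0.05 s, during which the arm holds its last target. There are 200 camera calls.

## Working session

There is one attempt and no reset: what is moved stays moved. The work goes in short steps, Python scripts to look and compute and a tool call to move; the robot and the scene stay as the last step left them, time stands still between calls to the robot, and variables do not carry over. Pictures are saved under pics/ and viewed, about 8 in all and at most 12, crops included, and the job is handed in when it is done.

Besides the shell and the picture viewer there is one more tool, called after "Call:" by a JSON object that holds its "name" and its "arguments", one argument or row to a line. servo_tool: Moves the arm, as the interface text tells. Its arguments: {"type":"object","properties":{"increments":{"type":"string"}},"required":["increments"]}

```bash
mkdir -p pics; ls
python3 - <<'E'
from rig import ctrl,capture
import cv2,numpy as np
for n in("scene","top"):
    c=capture(n);cv2.imwrite(f"pics/{n}0.png",c["image"]);np.savez(f"{n}0.npz",**c)
    R=cv2.Rodrigues(np.array(c["rvec"]))[0];print(n,-R.T@np.array(c["tvec"]).ravel(),R[2])
s=ctrl.read_state();print(s,ctrl.pinch_z)
E
```

```text
pics
scene [ 0.8720515  -0.52791954  1.02751322] [-0.33122565  0.49350619 -0.80420222]
top [0.38097431 0.08196898 1.175641  ] [ 0.07925019  0.00918878 -0.99681241]
{'clock': 0.1, 'joints': array([9.04312218e-01, 1.04600237e-01, 9.65444783e-02, 1.56391323e+00,
       3.62044061e-05, 1.35309873e+00]), 'joint_vel': array([ 1.68736006e-03, -1.70124226e-03, -4.41048572e-04,  8.35663965e-04,
        2.74232505e-04,  2.84455907e-05]), 'effort': array([ 7.47929356e-03, -5.58206427e+01,  5.04719675e+01,  1.28220784e-02,
       -2.15085174e-04, -7.12161423e-06]), 'position': array([0.26011343, 0.54035255, 0.23062172]), 'tool_rot': array([ 0.68974826, -0.1575307 ,  0.15715281, -0.68900973]), 'contact_force': array([ 0.38556778,  0.06200176, -0.34410139]), 'torque': array([-0.00915752, -0.02309399,  0.00388172]), 'opening': 0.08562515385221553} -0.0187
```

View pics/top0.png

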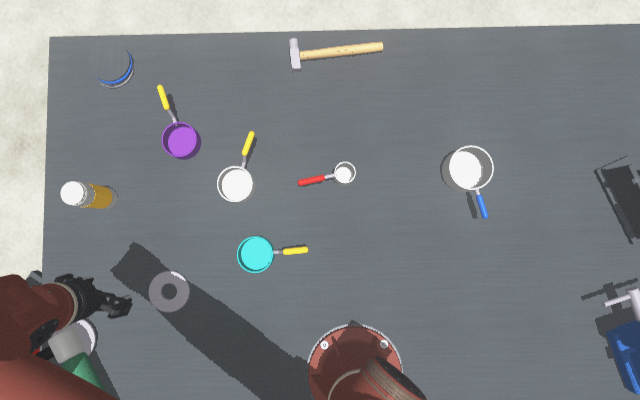

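View pics/scene0.png

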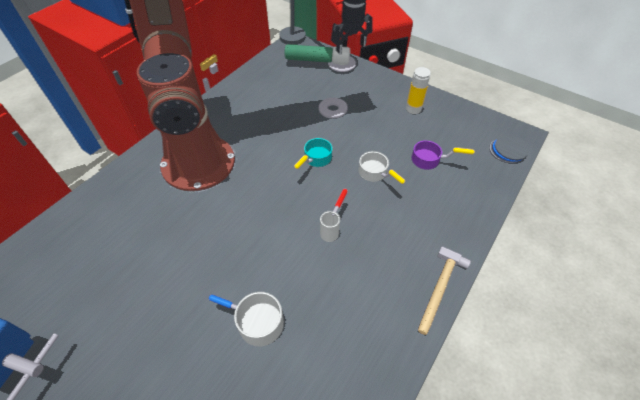

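The top view shows the narrow pot with its rim at about (344,173) and its red handle at (312,181). The pan is at (235,184) with its yellow handle towards (250,140). The wide pot is at (467,168), and the look-alikes are purple (180,140) and turquoise (255,254). Next I measure by casting rays.

```bash
cat > h.py <<'E'
import cv2,numpy as np
from scipy.optimize import least_squares
def cast(c,uv,z):
    K=np.array([[c["fx"],0,c["cx"]],[0,c["fy"],c["cy"]],[0,0,1.]],float)
    R=cv2.Rodrigues(np.array(c["rvec"],float))[0];o=-R.T@np.array(c["tvec"],float).ravel()
    d=(np.c_[np.reshape(uv,(-1,2)),np.ones(np.size(uv)//2)]@np.linalg.inv(K).T)@R
    return o+d*((z-o[2])/d[:,2:]),o
def blob(m,seed,r):
    w=np.zeros_like(m);cv2.circle(w,seed,r,255,-1);m=cv2.bitwise_and(m,w)
    n,l,s,ce=cv2.connectedComponentsWithStats(m);i=1+np.argmax(s[1:,4]);return np.uint8(l==i)*255,s[i],ce[i]
def body(c,seed,r,z,rad,thr=120):
    hsv=cv2.cvtColor(c["image"],cv2.COLOR_BGR2HSV)
    m=np.uint8((hsv[...,2]>thr)&(hsv[...,1]<60))*255
    b,s,ce=blob(m,seed,r)
    b=cv2.morphologyEx(cv2.copyMakeBorder(b,0,0,0,0,0),cv2.MORPH_CLOSE,np.ones((5,5)))
    b=cv2.morphologyEx(b,cv2.MORPH_OPEN,cv2.getStructuringElement(2,(9,9)))
    p=cv2.convexHull(cv2.findContours(b,0,1)[0][0]) if 0 else max(cv2.findContours(b,0,1)[0],key=len)
    P,o=cast(c,p.astype(float),z);P=P[:,:2]
    m0=P.mean(0);dv=m0-o[:2];dv/=np.linalg.norm(dv)
    far=P[(P-m0)@dv>-0.1*rad]
    f=lambda q:np.hypot(*(far-q[:2]).T)-q[2]
    q=least_squares(f,[*m0,rad],loss="soft_l1",f_scale=.001).x
    q2=least_squares(lambda q:np.hypot(*(far-q).T)-rad+.0008,m0,loss="soft_l1",f_scale=.001).x
    return q,q2,s[:4]
def hue(c,h0,h1,seed,r,z):
    hsv=cv2.cvtColor(c["image"],cv2.COLOR_BGR2HSV);H=hsv[...,0].astype(int)
    k=((H>=h0)&(H<=h1)) if h0<h1 else ((H>=h0)|(H<=h1))
    b,s,ce=blob(np.uint8(k&(hsv[...,1]>120)&(hsv[...,2]>70))*255,seed,r)
    return cast(c,ce,z)[0][0],ce,s[4]
E
python3 - <<'E'
from h import *
np.set_printoptions(precision=4,suppress=True)
S={"top":[((344,173),16),((235,184),24),((312,181),22),((250,143),22)],
"scene":[((329,226),20),((373,166),22),((341,198),18),((397,177),14)]}
for n,q in S.items():
    c=np.load(n+"0.npz")
    cu=body(c,*q[0],.08,.028);pa=body(c,*q[1],.045,.048)
    r=hue(c,172,8,*q[2],.07);y=hue(c,20,35,*q[3],.082)
    print(n,"cup",cu,"pan",pa);print(r,y)
    for a,b in((cu,r),(pa,y)):
        d=b[0][:2]-a[1];print("dist",np.hypot(*d),"yaw",np.arctan2(d[1],d[0]))
im=np.load("top0.npz")["image"];a=cv2.resize(im[120:210,200:370],None,fx=4,fy=4,interpolation=2)
im=np.load("scene0.npz")["image"];b=cv2.resize(im[140:250,290:460][:,:170],None,fx=4,fy=4,interpolation=2)[:230+210]
cv2.imwrite("pics/crops.png",cv2.resize(np.vstack([a,b]),None,fx=.75,fy=.75))
E
```

```text
top cup (array([0.527 , 0.0204, 0.0398]), array([0.5393, 0.0135]), array([328, 157,  33,  33], dtype=int32)) pan (array([0.508 , 0.3094, 0.0621]), array([0.5182, 0.3233]), array([211, 160,  49,  49], dtype=int32))
(array([0.5115, 0.1061, 0.07  ]), array([310.8944, 179.9193]), np.int32(161)) (array([0.6096, 0.2681, 0.082 ]), array([247.7566, 142.9408]), np.int32(152))
dist 0.09666554131205933 yaw 1.8626408579341522
dist 0.10677480691072179 yaw -0.543007116765104
scene cup (array([0.5359, 0.0054, 0.0538]), array([0.5227, 0.0302]), array([309, 206,  41,  41], dtype=int32)) pan (array([0.5059, 0.3161, 0.0676]), array([0.4998, 0.3377]), array([351, 144,  45,  45], dtype=int32))
(array([0.512 , 0.1059, 0.07  ]), array([340.97, 197.47]), np.int32(100)) (array([0.6123, 0.2643, 0.082 ]), array([396.3441, 176.2581]), np.int32(93))
dist 0.0763921317062962 yaw 1.7110255769003708
dist 0.13437870584398723 yaw -0.5780537454946221
```

View pics/crops.png

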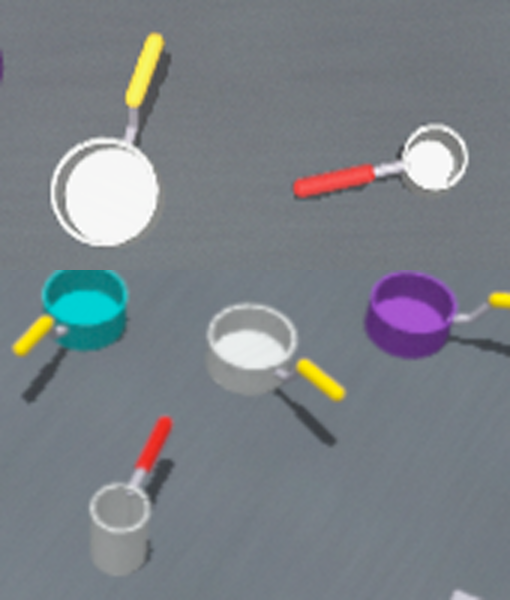

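The crops show both rims clearly. My threshold had let bench pixels in, so I'm refitting with a threshold set by Otsu and a hull.

```bash
cat >> h.py <<'E'
def body(c,seed,r,z,rad,thr=165,op=5):
    g=cv2.GaussianBlur(cv2.resize(c["image"].min(2),None,fx=4,fy=4,interpolation=cv2.INTER_CUBIC),(5,5),0)
    b,s,ce=blob(np.uint8(g>thr)*255,tuple(int(4*v) for v in seed),4*r)
    cs=max(cv2.findContours(b,0,1)[0],key=cv2.contourArea)
    f=np.zeros_like(b);cv2.drawContours(f,[cs],-1,255,-1)
    f=cv2.morphologyEx(f,cv2.MORPH_OPEN,cv2.getStructuringElement(2,(4*op,4*op)))
    p=max(cv2.findContours(f,0,1)[0],key=cv2.contourArea).reshape(-1,2).astype(float)
    P,o=cast(c,(p-1.5)/4,z);P=P[:,:2]
    m0=P.mean(0);dv=m0-o[:2];dv/=np.linalg.norm(dv)
    far=P[(P-m0)@dv>0]
    q=least_squares(lambda q:np.hypot(*(far-q[:2]).T)-q[2],[*m0,rad],loss="soft_l1",f_scale=.001).x
    q2=least_squares(lambda q:np.hypot(*(far-q).T)-rad,m0,loss="soft_l1",f_scale=.001).x
    return q,q2,s[:4]/4
E
python3 - <<'E'
from h import *
np.set_printoptions(precision=4,suppress=True)
S={"top":[((344,173),16),((235,184),24),((312,181),22),((250,143),22)],
"scene":[((329,226),20),((373,166),22),((341,198),18),((397,177),14)]}
for n,q in S.items():
    c=np.load(n+"0.npz");g=c["image"].min(2)
    for (x,y),_ in q[:2]: print(g[y,x-26:x+27:2])
    r=hue(c,172,8,*q[2],.07);y=hue(c,20,35,*q[3],.082)
    for t in((110,140,170) if n=="top" else (110,125,140)):
      for k,z,R,h in((0,.08,.028,r),(1,.045,.048,y)):
        a=body(c,*q[k],z,R,t);d=h[0][:2]-a[1];print(n,t,k,*a,"d",np.hypot(*d),"yaw",np.arctan2(d[1],d[0]))
E
```

```text
[114 115 116 118 116 117 123 137 201 245 247 247 247 247 247 247 247 136
 152 124 116 114 116 116 115 116 115]
[121 117 121 118 246 133 165 246 246 246 246 246 246 246 246 246 246 246
 246 246 246 245 138 124 120 120 122]
top 110 0 [0.5277 0.0211 0.0411] [0.5408 0.0146] [328.   157.    32.25  32.25] d 0.0960942788925827 yaw 1.880911176116189
top 110 1 [0.5093 0.3109 0.0628] [0.5198 0.3241] [211.   160.    48.25  48.25] d 0.10585232388155376 yaw -0.5581422775489955
top 140 0 [0.5297 0.0183 0.0287] [0.5305 0.018 ] [328.25 161.    28.25  23.25] d 0.09018763626200708 yaw 1.7838651115010287
top 140 1 [0.5089 0.3093 0.0498] [0.51   0.3113] [216.5 161.5  37.   41. ] d 0.10852798296388921 yaw -0.4093681866593272
top 170 0 [0.5293 0.0185 0.028 ] [0.5294 0.0185] [328.25 161.5   28.    22.  ] d 0.08947038920414635 yaw 1.7723669285683223
top 170 1 [0.5089 0.3099 0.0485] [0.5091 0.3105] [216.75 162.    36.5   40.  ] d 0.10901698395566245 yaw -0.3992279142085579
[117 119 118 119 117 118 119 117 121 140 147 179 208 191 186 209 169 136
 123 117 116 116 116 116 115 117 116]
[116 117 117 116 116 115 125 206 231 234 234 234 232 232 234 231 230 230
 227 159 194 123 117 118 116 117 117]
scene 110 0 [0.5326 0.0071 0.0532] [0.5191 0.0302] [309.   206.    40.25  40.25] d 0.0760417983073341 yaw 1.6638136854601584
scene 110 1 [0.505  0.3168 0.0696] [0.4961 0.3393] [351.   144.    44.25  44.25] d 0.13836684548728634 yaw -0.5729138286496464
scene 125 0 [0.5303 0.0175 0.0308] [0.5285 0.02  ] [319.25 206.75  21.75  35.5 ] d 0.08747326232779226 yaw 1.760471415617524
scene 125 1 [0.5104 0.3097 0.0513] [0.5086 0.3131] [358.25 150.25  31.75  31.75] d 0.11460422141540486 yaw -0.4396788918903838
scene 140 0 [0.5305 0.017  0.0295] [0.5295 0.0183] [319.5  207.    20.75  34.5 ] d 0.08929648502452257 yaw 1.7681434372292455
scene 140 1 [0.5107 0.309  0.05  ] [0.5097 0.3111] [358.75 150.75  30.75  29.5 ] d 0.1128095234695445 yaw -0.42811580782594494
```

```bash
cat >> h.py <<'E'
from scipy.spatial.transform import Rotation as Ro
def plan(xyz,yaw,N,op):  # yaw = direction of the jaw axis (tool z); prints N equal tool-frame rows
    from rig import ctrl
    s=ctrl.read_state();p=np.array(s["position"]);R=Ro.from_quat(s["tool_rot"])
    z=[np.cos(yaw),np.sin(yaw),0];y=[0,0,-1];T=Ro.from_matrix(np.c_[np.cross(y,z),y,z])
    rv=(R.inv()*T).as_rotvec();d=(np.array(xyz)-p)
    print("clock",s["clock"],"err mm",d*1e3,"rotvec",rv,"op",s["opening"],"F",s["contact_force"],"q",np.round(s["joints"],2))
    for i in range(N):
        Ri=R*Ro.from_rotvec(rv*i/N);print(*np.round(Ri.inv().apply(d/N)*1e3,1),*np.round(rv/N,3),op,end="; ")
    print()
E
python3 - <<'E'
from h import *
from rig import ctrl
np.set_printoptions(precision=3,suppress=True)
R=Ro.from_quat(ctrl.read_state()["tool_rot"]).as_matrix();print("toolz",R[:,2],np.arctan2(R[1,2],R[0,2]))
a=1.772-np.pi/2
plan([.5293,.0184,.231],a,12,1);plan([.5293,.0184,.231],a+np.pi,12,1)
E
```

```text
toolz [ 0.434  0.901 -0.001] 1.122009957654596
clock 0.1 err mm [ 269.187 -521.953    0.378] rotvec [0.001 0.921 0.   ] op 0.08562515385221553 F [ 0.386  0.062 -0.344] q [0.9  0.1  0.1  1.56 0.   1.35]
39.1 -0.0 -29.5 0.0 0.077 0.0 1; 41.2 -0.0 -26.4 0.0 0.077 0.0 1; 43.1 -0.0 -23.1 0.0 0.077 0.0 1; 44.8 -0.0 -19.8 0.0 0.077 0.0 1; 46.2 -0.0 -16.3 0.0 0.077 0.0 1; 47.3 -0.0 -12.7 0.0 0.077 0.0 1; 48.1 -0.0 -9.0 0.0 0.077 0.0 1; 48.7 -0.0 -5.3 0.0 0.077 0.0 1; 48.9 -0.0 -1.6 0.0 0.077 0.0 1; 48.9 -0.0 2.2 0.0 0.077 0.0 1; 48.6 -0.0 5.9 0.0 0.077 0.0 1; 48.0 -0.0 9.6 0.0 0.077 0.0 1; 
clock 0.1 err mm [ 269.187 -521.953    0.378] rotvec [ 0.    -2.221 -0.001] op 0.08562515385221553 F [ 0.386  0.062 -0.344] q [0.9  0.1  0.1  1.56 0.   1.35]
39.1 -0.0 -29.5 0.0 -0.185 -0.0 1; 33.0 -0.0 -36.1 0.0 -0.185 -0.0 1; 25.8 -0.0 -41.6 0.0 -0.185 -0.0 1; 17.7 -0.0 -45.6 0.0 -0.185 -0.0 1; 9.0 -0.0 -48.1 0.0 -0.185 -0.0 1; -0.0 -0.0 -48.9 0.0 -0.185 -0.0 1; -9.0 -0.0 -48.1 0.0 -0.185 -0.0 1; -17.7 -0.0 -45.6 0.0 -0.185 -0.0 1; -25.8 -0.0 -41.6 0.0 -0.185 -0.0 1; -33.0 -0.0 -36.1 0.0 -0.185 -0.0 1; -39.1 -0.0 -29.4 0.0 -0.185 -0.0 1; -43.9 -0.0 -21.7 0.0 -0.185 -0.0 1;
```

Call:
{"name": "servo_tool", "arguments": {
  "increments": "39 0 -29.5 0 0.077 0 1; 41 0 -26.5 0 0.077 0 1; 43 0 -23 0 0.077 0 1; 45 0 -20 0 0.077 0 1; 46 0 -16 0 0.077 0 1; 47 0 -13 0 0.077 0 1; 48 0 -9 0 0.077 0 1; 49 0 -5 0 0.077 0 1; 49 0 -1.5 0 0.077 0 1; 49 0 2 0 0.077 0 1; 48.5 0 6 0 0.077 0 1; 48 0 9.5 0 0.077 0 1"
}}

```text
clock: 1.6
position: [0.5263, 0.0001, 0.2264]
tool_rot: [0.543, -0.455, 0.454, -0.54]
contact_force: [0.8, 1.1, -0.1]
opening: 0.0854
```

Run:
```python
from h import *
np.set_printoptions(precision=3,suppress=True)
plan([.5293,.0184,.16],.201,4,1)
```

```text
clock 1.6 err mm [  2.999  18.276 -66.403] rotvec [ 0.005 -0.027  0.002] op 0.08541600628371536 F [ 0.837  1.077 -0.054] q [-0.25 -0.12 -0.13  1.56 -0.    1.15]
-4.4 16.6 1.6 0.001 -0.007 0.0 1; -4.4 16.6 1.6 0.001 -0.007 0.0 1; -4.4 16.6 1.6 0.001 -0.007 0.0 1; -4.3 16.6 1.6 0.001 -0.007 0.0 1;
```

Call:
{"name": "servo_tool", "arguments": {
  "increments": "-4.5 14 1.5 0.001 -0.007 0; -4.5 14 1.5 0.001 -0.007 0 1"
}}

```text
invalid input
```

Call:
{"name": "servo_tool", "arguments": {
  "increments": "-4.5 14 1.5 0.001 -0.007 0 1; -4.5 14 1.5 0.001 -0.007 0 1; -4.5 14 1.5 0.001 -0.007 0 1; -4.5 14 1.5 0.001 -0.007 0 1; 0 0 0 0 0 0 1"
}}

```text
clock: 2.22
position: [0.5277, 0.0198, 0.1651]
tool_rot: [0.549, -0.448, 0.446, -0.547]
contact_force: [0.6, 0.3, -0.4]
opening: 0.0856
```

Run:
```python
from h import *
from rig import capture
np.set_printoptions(precision=3,suppress=True)
c=capture("wrist");cv2.imwrite("pics/w1.png",c["image"]);np.savez("w1.npz",**c)
plan([.5293,.0184,.16],.201,2,1)
```

```text
clock 2.275 err mm [ 1.231 -1.195 -5.905] rotvec [0.003 0.001 0.001] op 0.08508263084038252 F [ 0.194 -0.366 -0.255] q [-0.21 -0.11 -0.24  1.45 -0.    1.16]
0.7 3.0 0.5 0.002 0.001 0.0 1; 0.7 3.0 0.5 0.002 0.001 0.0 1;
```

View pics/w1.png

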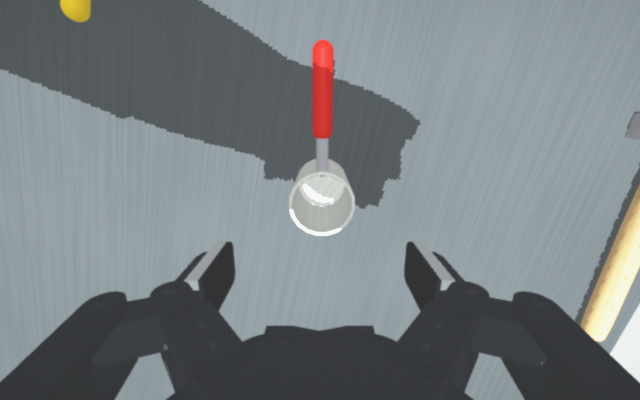

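Wrist view: the rim is at about (322,203), centred between the fingers (mid column 320), and the red handle points straight up the image at column 323. I cast these as a cross-check and plan the descent.

Run:
```python
from h import *
np.set_printoptions(precision=4,suppress=True)
c=np.load("w1.npz")
print(cast(c,[[322,203.],[289.5,203],[354.5,203]],.08)[0])
r=hue(c,172,8,(322,90),60,.07);print(r)
d=r[0][:2]-cast(c,[322,203.],.08)[0][0,:2];print(np.hypot(*d),np.arctan2(d[1],d[0]))
plan([.5293,.0184,.045],.201,10,1)
```

```text
[[0.5292 0.0191 0.08  ]
 [0.5027 0.0136 0.08  ]
 [0.5557 0.0246 0.08  ]]
(array([0.5113, 0.1075, 0.07  ]), array([322.4473,  88.8532]), np.int32(1907))
0.0901716887855692 1.7713939634599352
clock 2.275 err mm [   1.2312   -1.1954 -120.9046] rotvec [0.0035 0.0014 0.0006] op 0.08508263084038252 F [ 0.1941 -0.3664 -0.2547] q [-0.21 -0.11 -0.24  1.45 -0.    1.16]
0.1 12.1 0.1 0.0 0.0 0.0 1; 0.1 12.1 0.1 0.0 0.0 0.0 1; 0.1 12.1 0.1 0.0 0.0 0.0 1; 0.1 12.1 0.1 0.0 0.0 0.0 1; 0.1 12.1 0.1 0.0 0.0 0.0 1; 0.1 12.1 0.1 0.0 0.0 0.0 1; 0.1 12.1 0.1 0.0 0.0 0.0 1; 0.1 12.1 0.1 0.0 0.0 0.0 1; 0.1 12.1 0.1 0.0 0.0 0.0 1; 0.1 12.1 0.1 0.0 0.0 0.0 1;
```

Call:
{"name": "servo_tool", "arguments": {
  "increments": "0.2 14 0.2 0.001 0 0 1; 0.2 14 0.2 0.001 0 0 1; 0.2 14 0.2 0.001 0 0 1; 0.2 14 0.2 0.001 0 0 1; 0 14 0 0 0 0 1; 0 14 0 0 0 0 1; 0 14 0 0 0 0 1; 0 12 0 0 0 0 1; 0 0 0 0 0 0 1"
}}

```text
clock: 3.4
position: [0.529, 0.0186, 0.0482]
tool_rot: [-0.548, 0.447, -0.447, 0.548]
contact_force: [0.5, -0.3, -0.2]
opening: 0.0852
```

Run:
```python
from h import *
np.set_printoptions(precision=4,suppress=True)
plan([.5293,.0186,.045],.201,2,1)
```

```text
clock 3.4 err mm [ 0.2951 -0.0147 -3.1656] rotvec [-0.0009  0.0011  0.0008] op 0.08519072775996192 F [ 0.5192 -0.2969 -0.1905] q [-0.21 -0.06 -0.41  1.23 -0.    1.16]
0.0 1.6 0.1 -0.0 0.001 0.0 1; 0.0 1.6 0.1 -0.0 0.001 0.0 1;
```

Call:
{"name": "servo_tool", "arguments": {
  "increments": "0 3.5 0.2 0 0 0 1; 0 0 0 0 0 0 0; 0 0 0 0 0 0 0; 0 0 0 0 0 0 0; 0 0 0 0 0 0 0; 0 0 0 0 0 0 0; 0 0 0 0 0 0 0"
}}

```text
clock: 4.28
position: [0.5303, 0.0184, 0.0462]
tool_rot: [-0.547, 0.446, -0.448, 0.548]
contact_force: [0.2, 0.5, -1.6]
opening: 0.0553
```

Run:
```python
from h import *
np.set_printoptions(precision=4,suppress=True)
plan([.5293,.0186,.19],.201,10,0)
```

```text
clock 4.275 err mm [ -0.9688   0.1861 143.7752] rotvec [-0.003   0.0012  0.0019] op 0.055268688485752476 F [ 0.2214  0.5269 -1.6173] q [-0.21 -0.06 -0.41  1.22 -0.    1.16]
-0.0 -14.4 -0.0 -0.0 0.0 0.0 0; -0.0 -14.4 -0.1 -0.0 0.0 0.0 0; -0.0 -14.4 -0.1 -0.0 0.0 0.0 0; -0.0 -14.4 -0.1 -0.0 0.0 0.0 0; -0.0 -14.4 -0.1 -0.0 0.0 0.0 0; -0.0 -14.4 -0.1 -0.0 0.0 0.0 0; -0.0 -14.4 -0.1 -0.0 0.0 0.0 0; -0.0 -14.4 -0.1 -0.0 0.0 0.0 0; -0.0 -14.4 -0.1 -0.0 0.0 0.0 0; -0.0 -14.4 -0.1 -0.0 0.0 0.0 0;
```

Call:
{"name": "servo_tool", "arguments": {
  "increments": "0 -8 0 0 0 0 0; 0 -14.5 0 0 0 0 0; 0 -14.5 0 0 0 0 0; 0 -14.5 0 0 0 0 0; 0 -14.5 0 0 0 0 0; 0 -14.5 0 0 0 0 0; 0 -14.5 0 0 0 0 0; 0 -14.5 0 0 0 0 0; 0 -14.5 0 0 0 0 0; 0 -14.5 0 0 0 0 0; 0 0 0 0 0 0 0"
}}

```text
clock: 5.65
position: [0.5305, 0.0185, 0.1965]
tool_rot: [-0.547, 0.445, -0.449, 0.549]
contact_force: [-0.2, -0.2, -1.6]
opening: 0.0554
```

Run:
```python
from h import *
from rig import capture
np.set_printoptions(precision=4,suppress=True)
c=capture("wrist");cv2.imwrite("pics/w2.png",c["image"]);np.savez("w2.npz",**c)
plan([.509,.310,.20],-.40+np.pi/2,12,0)
```

```text
clock 5.7 err mm [-21.1464 291.5004   4.3757] rotvec [-0.003  -0.9687  0.0047] op 0.055435343822035486 F [-0.2936  0.4553 -2.4964] q [-0.21 -0.12 -0.19  1.5  -0.    1.16]
-24.1 -0.4 3.2 -0.0 -0.081 0.0 0; -23.8 -0.4 5.1 -0.0 -0.081 0.0 0; -23.3 -0.4 7.0 -0.0 -0.081 0.0 0; -22.7 -0.4 8.9 -0.0 -0.081 0.0 0; -21.9 -0.4 10.7 -0.0 -0.081 0.0 0; -21.0 -0.4 12.4 -0.0 -0.081 0.0 0; -19.9 -0.4 14.0 -0.0 -0.081 0.0 0; -18.7 -0.4 15.6 -0.0 -0.081 0.0 0; -17.4 -0.4 17.1 -0.0 -0.081 0.0 0; -16.0 -0.4 18.4 -0.0 -0.081 0.0 0; -14.4 -0.4 19.6 -0.0 -0.081 0.0 0; -12.8 -0.4 20.7 -0.0 -0.081 0.0 0;
```

View pics/w2.png

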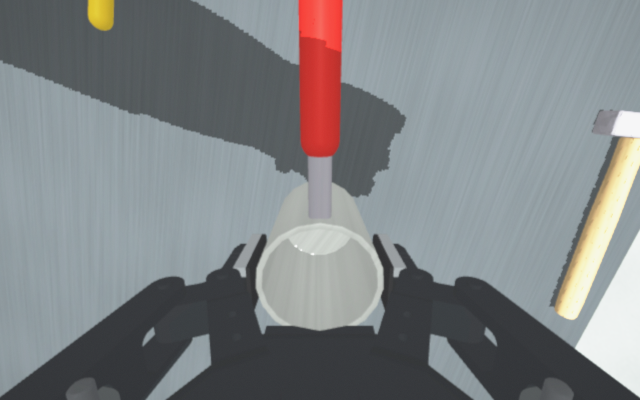

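The pot is held upright, with its rim at (320,278) between the pads and the handle straight along column 320. Now I carry it over the pan with the turn.

Call:
{"name": "servo_tool", "arguments": {
  "increments": "-24 0 3 0 -0.081 0 0; -24 -0.5 5 0 -0.081 0 0; -23.5 -0.5 7 0 -0.081 0 0; -23 -0.5 9 0 -0.081 0 0; -22 -0.5 10.5 0 -0.081 0 0; -21 -0.5 12.5 0 -0.081 0 0; -20 -0.5 14 0 -0.081 0 0; -19 -0.5 15.5 0 -0.081 0 0; -17.5 -0.5 17 0 -0.081 0 0; -16 -0.5 18.5 0 -0.081 0 0; -14.5 -0.5 19.5 0 -0.081 0 0; -10 0 16 0 -0.06 0 0"
}}

```text
clock: 7.2
position: [0.4989, 0.3124, 0.1891]
tool_rot: [0.696, -0.14, 0.133, -0.692]
contact_force: [1.0, 0.1, -1.5]
opening: 0.055
```

Run:
```python
from h import *
np.set_printoptions(precision=4,suppress=True)
plan([.509,.310,.20],-.40+np.pi/2,3,0)
```

```text
clock 7.2 err mm [10.0944 -2.413  10.8972] rotvec [ 0.0073  0.0109 -0.0082] op 0.0549895636287913 F [ 1.0158  0.1455 -1.5399] q [ 0.34  0.08 -0.01  1.5   0.    0.73]
3.4 -3.7 0.5 0.002 0.004 -0.003 0; 3.4 -3.7 0.5 0.002 0.004 -0.003 0; 3.4 -3.6 0.5 0.002 0.004 -0.003 0;
```

Call:
{"name": "servo_tool", "arguments": {
  "increments": "5 0 1 0.003 0.005 -0.004 0; 5 0 1 0.003 0.005 -0.004 0; 0 0 0 0 0 0 0; 0 0 0 0 0 0 0"
}}

```text
clock: 7.7
position: [0.5093, 0.3098, 0.1878]
tool_rot: [0.694, -0.141, 0.14, -0.692]
contact_force: [-0.5, 0.8, -2.4]
opening: 0.0554
```

Run:
```python
from h import *
from rig import capture
np.set_printoptions(precision=4,suppress=True)
for n in("scene","top","wrist"):
    c=capture(n);np.savez(n+"3.npz",**c);cv2.imwrite(f"pics/{n}3.png",c["image"])
t=np.load("top3.npz")
plan([.509,.310,.185],-.40+np.pi/2,3,0)
z=.185-.046
for n,s in(("top",(214,190)),("scene",(350,120))):
    c=np.load(n+"3.npz")
    try: print(n,"red",hue(c,172,8,s,60,z+.07)); 
    except Exception as e: print(e)
for n,s in(("top",(250,143)),("scene",(397,177))):print("yel",hue(np.load(n+"3.npz"),20,35,s,16,.082))
a=np.load("scene3.npz")["image"][70:250,270:470];cv2.imwrite("pics/v3.png",np.hstack([cv2.resize(a,None,fx=2,fy=2,interpolation=2),cv2.resize(t["image"][100:260,150:320][:,:],(382,360),interpolation=2)]))
```

```text
clock 7.85 err mm [-0.2335 -0.0084 -2.8514] rotvec [ 0.0025 -0.0003 -0.0008] op 0.055192659845768426 F [ 1.0994  0.0336 -0.5594] q [ 0.33  0.09  0.    1.49 -0.    0.73]
-0.1 1.0 -0.0 0.001 -0.0 -0.0 0; -0.1 1.0 -0.0 0.001 -0.0 -0.0 0; -0.1 1.0 -0.0 0.001 -0.0 -0.0 0; 
top red (array([0.4461, 0.3948, 0.209 ]), array([182.7938, 203.7022]), np.int32(2401))
scene red (array([0.4112, 0.3543, 0.209 ]), array([359.0909, 103.3182]), np.int32(44))
yel (array([0.6094, 0.2682, 0.082 ]), array([247.7255, 143.0196]), np.int32(153))
yel (array([0.6107, 0.2654, 0.082 ]), array([396.0385, 175.8077]), np.int32(104))
```

View pics/v3.png

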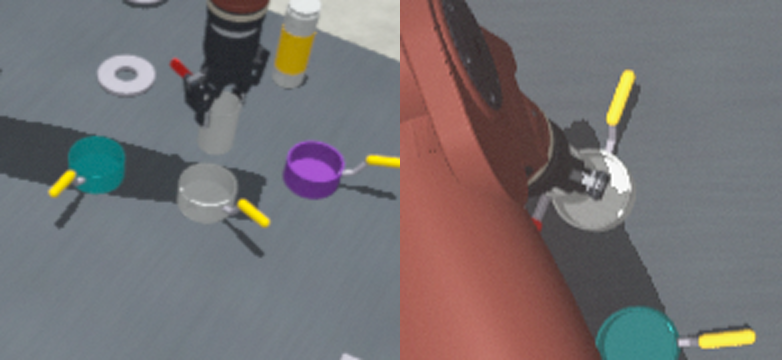

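View pics/wrist3.png

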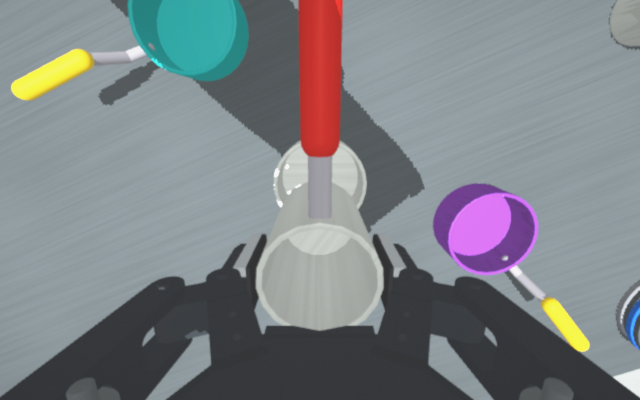

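Wrist view: the pan rim spans columns 273–366, so its centre (320) lines up with the held pot. The handles are opposite each other. Now I lower it.

Call:
{"name": "servo_tool", "arguments": {
  "increments": "0 14 0 0.001 0 0 0; 0 14 0 0.001 0 0 0; 0 14 0 0 0 0 0; 0 14 0 0 0 0 0; 0 14 0 0 0 0 0; 0 14 0 0 0 0 0; 0 14 0 0 0 0 0; 0 12 0 0 0 0 0; 0 10 0 0 0 0 0; 0 0 0 0 0 0 0"
}}

```text
clock: 9.1
position: [0.5078, 0.3095, 0.0576]
tool_rot: [0.694, -0.142, 0.139, -0.692]
contact_force: [-1.2, 0.1, -1.1]
opening: 0.0552
```

Run:
```python
from h import *
np.set_printoptions(precision=4,suppress=True)
plan([.509,.310,.051],-.40+np.pi/2,3,0)
```

```text
clock 9.1 err mm [ 1.1957  0.4652 -6.5617] rotvec [ 0.002  -0.0003 -0.0027] op 0.05515878655005898 F [-1.2155  0.0819 -1.1364] q [ 0.33  0.13 -0.19  1.25  0.    0.73]
0.3 2.2 0.3 0.001 -0.0 -0.001 0; 0.3 2.2 0.3 0.001 -0.0 -0.001 0; 0.3 2.2 0.3 0.001 -0.0 -0.001 0;
```

Call:
{"name": "servo_tool", "arguments": {
  "increments": "0.5 2 0.5 0.001 0 -0.001 0; 0.3 2 0.3 0.001 0 -0.001 0; 0 1.5 0 0 0 0 0; 0 0 0 0 0 0 0"
}}

```text
clock: 9.6
position: [0.51, 0.3103, 0.0533]
tool_rot: [-0.692, 0.14, -0.141, 0.694]
contact_force: [0.1, 1.0, -1.1]
opening: 0.0553
```

Call:
{"name": "servo_tool", "arguments": {
  "increments": "0 1.5 0 0 0 0 0; 0 1 0 0 0 0 0; 0 0 0 0 0 0 0"
}}

```text
clock: 9.98
position: [0.5103, 0.3104, 0.0512]
tool_rot: [-0.692, 0.14, -0.141, 0.694]
contact_force: [0.2, 0.4, -0.6]
opening: 0.0553
```

Call:
{"name": "servo_tool", "arguments": {
  "increments": "0 1.5 0 0 0 0 0; 0 1 0 0 0 0 0; 0 0 0 0 0 0 0"
}}

```text
clock: 10.35
position: [0.5107, 0.3104, 0.0513]
tool_rot: [-0.692, 0.139, -0.142, 0.694]
contact_force: [0.6, 0.4, -2.2]
opening: 0.0553
```

Call:
{"name": "servo_tool", "arguments": {
  "increments": "0 2.5 0 0 0 0 0; 0 0 0 0 0 0 0"
}}

```text
clock: 10.6
position: [0.5115, 0.3105, 0.0515]
tool_rot: [-0.692, 0.138, -0.143, 0.694]
contact_force: [0.7, 0.2, -2.2]
opening: 0.0551
```

Run:
```python
from h import *
from rig import capture
np.set_printoptions(precision=4,suppress=True)
plan([.5095,.310,.051],-.40+np.pi/2,1,0)
c=capture("scene");np.savez("scene4.npz",**c);w=capture("wrist")
a=c["image"][90:220,300:460]
cv2.imwrite("pics/v4.png",np.hstack([cv2.resize(a,(443,360),interpolation=2),w["image"][40:400:1,150:490]]))
print("yel",hue(c,20,35,(397,177),16,.082))
```

```text
clock 10.6 err mm [-2.0295 -0.4562 -0.4717] rotvec [-0.0034 -0.0003  0.0053] op 0.05513965690948759 F [ 0.65    0.2186 -2.1727] q [ 0.33  0.14 -0.19  1.23 -0.    0.73]
-1.7 0.5 -1.2 -0.003 -0.0 0.005 0; 
yel (array([0.6109, 0.2648, 0.082 ]), array([396.02, 175.94]), np.int32(100))
```

View pics/v4.png

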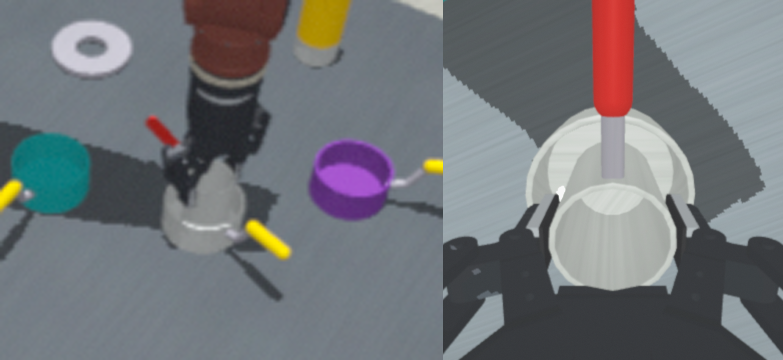

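The pot sits inside the pan. Descent stopped at z ≈ 0.0513, against 0.051 expected for standing on the floor, and the pan hasn't moved. I'll relax the small tilt, then let go.

Call:
{"name": "servo_tool", "arguments": {
  "increments": "-1 0 -0.8 -0.003 0 0.005 0; 0 0 0 0 0 0 0; 0 0.5 0 0 0 0 0; 0 0 0 0 0 0 0"
}}

```text
clock: 11.2
position: [0.5108, 0.3101, 0.0512]
tool_rot: [-0.693, 0.14, -0.141, 0.693]
contact_force: [-0.3, -0.3, 1.3]
opening: 0.0551
```

Call:
{"name": "servo_tool", "arguments": {
  "increments": "0 0 0 0 0 0 0.75; 0 0 0 0 0 0 0.75; 0 0 0 0 0 0 0.9; 0 0 0 0 0 0 1; 0 0 0 0 0 0 1; 0 0 0 0 0 0 1"
}}

```text
clock: 11.95
position: [0.51, 0.31, 0.05]
tool_rot: [0.693, -0.141, 0.14, -0.693]
contact_force: [-0.0, -1.2, -0.3]
opening: 0.0855
```

Run:
```python
from h import *
np.set_printoptions(precision=4,suppress=True)
plan([.5095,.310,.2],-.40+np.pi/2,1,1)
```

```text
clock 11.95 err mm [ -0.5397   0.0103 149.9724] rotvec [ 0.0004 -0.0003 -0.0007] op 0.08554237597948877 F [-0.0492 -1.1934 -0.2511] q [ 0.33  0.14 -0.19  1.24  0.    0.73]
-0.6 -150.0 -0.3 0.0 -0.0 -0.001 1;
```

Released. I retreat straight up, then sideways out of the way so I can check.

Call:
{"name": "servo_tool", "arguments": {
  "increments": "0 -8 0 0 0 0 1; 0 -14 0 0 0 0 1; 0 -14 0 0 0 0 1; 0 -14 0 0 0 0 1; 0 -20 0 0 0 0 1; 0 -25 0 0 0 0 1; 0 -25 0 0 0 0 1; 0 -25 0 0 0 0 1; 0 -15 0 0 0 0 1; 0 0 0 0 0 0 1"
}}

```text
clock: 13.2
position: [0.511, 0.3103, 0.2234]
tool_rot: [-0.692, 0.139, -0.142, 0.694]
contact_force: [0.2, 0.8, 0.5]
opening: 0.085
```

Call:
{"name": "servo_tool", "arguments": {
  "increments": "25 0 -10 0 0 0 1; 40 0 -15 0 0 0 1; 40 0 -15 0 0 0 1; 40 0 -15 0 0 0 1; 40 0 -15 0 0 0 1; 40 0 -15 0 0 0 1; 20 0 0 0 0 0 1; 0 0 0 0 0 0 1; 0 0 0 0 0 0 1"
}}

```text
clock: 14.32
position: [0.7052, 0.1315, 0.2121]
tool_rot: [0.693, -0.143, 0.137, -0.693]
contact_force: [0.3, 0.6, -0.6]
opening: 0.0855
```

Run:
```python
from h import *
from rig import capture,ctrl
np.set_printoptions(precision=4,suppress=True)
s=ctrl.read_state();print(s["clock"],s["position"])
c=capture("scene");t=capture("top");np.savez("scene5.npz",**c);np.savez("top5.npz",**t)
cv2.imwrite("pics/v5.png",np.hstack([cv2.resize(c["image"][90:220,300:460],(443,360),interpolation=2),cv2.resize(t["image"][110:260,160:310],(360,360),interpolation=2)]))
P=np.array([.509,.31])
for n,i,a,b,a2 in(("top",t,(250,143),(200,205),16),("scene",c,(397,177),(357,145),16)):
    y=hue(i,20,35,a,a2,.082);d=y[0][:2]-P;print(n,"yel",y,np.hypot(*d),np.arctan2(d[1],d[0]))
    try:
        r=hue(i,172,8,b,26,.075);d=r[0][:2]-P;print("red",r,np.hypot(*d),np.arctan2(d[1],d[0]))
    except Exception as e: print(e)
```

```text
14.325 [0.7052 0.1315 0.2121]Traceback (most recent call last):
  File "<stdin>", line 9, in <module>
  File "h.py", line 28, in hue
    b,s,ce=blob(np.uint8(k&(hsv[...,1]>120)&(hsv[...,2]>70))*255,seed,r)
           ~~~~^^^^^^^^^^^^^^^^^^^^^^^^^^^^^^^^^^^^^^^^^^^^^^^^^^^^^^^^^
  File "h.py", line 10, in blob
    n,l,s,ce=cv2.connectedComponentsWithStats(m);i=1+np.argmax(s[1:,4]);return np.uint8(l==i)*255,s[i],ce[i]
                                                     ~~~~~~~~~^^^^^^^^^
    return _wrapfunc(a, 'argmax', axis=axis, out=out, **kwds)
    return bound(*args, **kwds)
ValueError: attempt to get argmax of an empty sequence
```

View pics/v5.png

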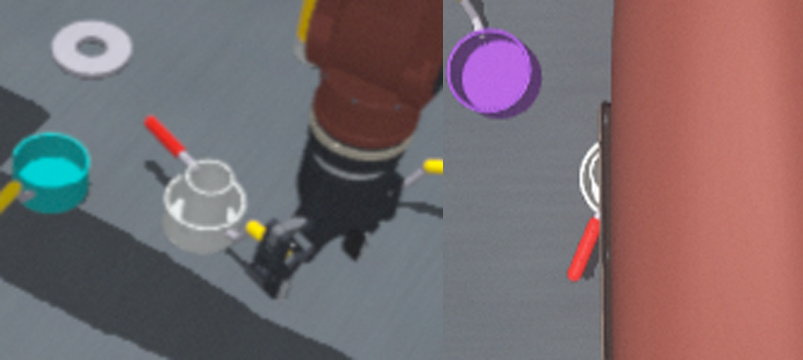

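The pot is nested, with its red handle opposite the yellow one. The arm hides part of the view, so I move it further away for a numeric check.

Call:
{"name": "servo_tool", "arguments": {
  "increments": "0 0 -40 0 0 0 1; 0 0 -40 0 0 0 1; 0 0 -45 0 0 0 1; 0 0 -45 0 0 0 1; 0 0 -45 0 0 0 1; 0 0 -45 0 0 0 1; 0 0 0 0 0 0 1; 0 0 0 0 0 0 1"
}}

```text
clock: 15.42
position: [0.5989, -0.1077, 0.2151]
tool_rot: [0.694, -0.138, 0.135, -0.694]
contact_force: [-0.6, 1.2, 1.3]
opening: 0.0856
```

Run:
```python
from h import *
from rig import capture,ctrl
np.set_printoptions(precision=4,suppress=True)
s=ctrl.read_state();print(s["clock"],s["position"])
c=capture("scene");t=capture("top");cv2.imwrite("pics/top6.png",np.hstack([c["image"],t["image"]])[::1,::1][:, :])
cv2.imwrite("pics/v6.png",np.hstack([cv2.resize(c["image"][90:220,300:460],(443,360),interpolation=2),cv2.resize(t["image"][110:260,160:310],(360,360),interpolation=2)])[:,:800])
P=np.array([.509,.31])
for n,i,a,b in(("top",t,(250,143),(200,205)),("scene",c,(397,177),(357,145))):
  for nm,args in(("yel",(20,35,a,16,.082)),("red",(172,8,b,26,.075))):
    try:
        r=hue(i,*args);d=r[0][:2]-P;print(n,nm,*r,np.hypot(*d),np.arctan2(d[1],d[0]))
    except Exception: print(n,nm,"hidden")
```

```text
15.425 [ 0.5989 -0.1077  0.2151]
top yel [0.6096 0.2681 0.082 ] [247.7566 142.9408] 152 0.10895808002073089 -0.39487475741274874
top red [0.4282 0.3455 0.075 ] [218.5696 213.4873] 158 0.08825987388777458 2.727923171338564
scene yel [0.6123 0.2643 0.082 ] [396.3441 176.2581] 93 0.11299170941939374 -0.4165892987388169
scene red [0.3935 0.3346 0.075 ] [348.3504 136.0682] 528 0.11812431812164258 2.9318830215502985
```

View pics/v6.png

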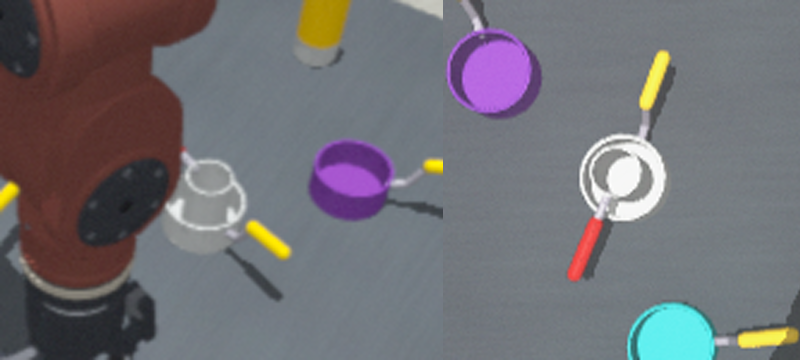

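```bash
python3 -c "
from rig import ctrl
print(ctrl.close_job())"
```

```text
the job is handed in; nothing more can be done
None
```

I gripped the narrow pot across its body, lifted and turned it, and lowered it into the yellow-handled pan. I then let go, backed off and handed the job in at about 15.5 s; the hand-in gives no verdict.

- **Standing on the floor:** descent stopped with the tool at z ≈ 0.051 m, the height expected if the pot stands on the pan's floor. The wrist force showed no clear contact (readings within about 2.5 N throughout), so this rests on the height and the picture of the nested pot.
- **Handle direction:** in the top view the red handle points at 2.73 rad and the yellow at -0.39 rad, about 1° from exactly opposite. The last side view disagreed (2.93 rad), but the arm hid most of the red handle there and the reading includes the arm's own red paint, so I discounted it.
- **Pan and bystanders:** the pan's yellow handle was at the same pixel as at the start. The wide pot and the look-alikes were never touched on purpose, but I did not re-measure them.
- **One slip:** one move call was refused for a missing number and nothing moved.

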